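# Clear the pivot fixture and hold the offset lever level over it

### The job

Clear the pivot fixture first: put the tan heel block that lies on it into the white basket and the grey rubbing stone into the blue tray. Then pick up the green cast lever at its balance point and hold it level over the fixture, the bore of its big hub straight above the pivot stud and its small eye straight above the forked rest, with about 4 cm of clear air between the hub's underside and the stud's tip. Finish while still holding it there, steady and touching nothing, so that a washer can be slipped onto the stud; do not let go, and leave the wax tin, the thread spool and the bottle where they stand.

Things in the scene. Friction and masses are not known exactly. Their poses are not given: they have to be found in the camera images.
- heel_centre (a point): centre of the tan D-shaped heel block, loose, 48 (its x) x 26 (its y) x 28 mm high; lies on the fixture's base plate; best gripped across its 26 mm (along its y)
- stone_centre (a point): centre of the dark grey rubbing stone, loose, 37 (its x) x 53 (its y) x 18 mm high; lies on the fixture's base plate; best gripped across its 37 mm (along its x). The heel block and the stone may have swapped places
- heel_basket: white slotted basket, fixed, outside 124 (its x) x 174 (its y) x 79 mm high, inner floor 98 x 142 mm at 2 mm height; origin under the centre of its underside, z up; may have swapped places with the blue tray
- stone_tray: plain blue open tray, fixed, outside 120 (its x) x 150 (its y) x 45 mm high, walls 4 mm; origin under the centre of its underside, z up
- lever_balance (a point): balance point of the green cast lever (about 0.42 kg, 258 mm long), on its straight bar 16 mm over its underside. The bar is 18 mm wide (along y), 20 mm high, its bottom 6 mm over the bench; x runs from hub to eye, z up. The hub (56 mm wide, 34 high, a lug at -y) is the heavy end, its bore axis 59 mm from here; the eye is 156 mm off, the arm bends 25 mm to +y from 63 mm on
- lever_bore (a point): centre of the hub's bore (20 mm wide) at the underside of the lever; seen from the balance point at x -59, y -3, z -16 mm; axes as lever_balance
- lever_eye (a point): centre of the small eye (30 mm across, 24 mm high) at the underside of the lever; seen from the balance point at x +156, y +22, z -16 mm; axes as lever_balance
- stud_tip (a point): tip of the upright pivot stud (16 mm thick, tip 55 mm above the bench) of the fixture, which is bolted down: a grey base plate 290 x 100 x 10 mm. x points along the plate from the stud towards the forked rest, z up; the rest lies at x +215, y +25 mm from the stud, just as the eye lies from the bore
- rest_top (a point): middle of the seat of the forked rest on the fixture, 24 mm above the bench; its two prongs reach 44 mm
- wax_tin: dark blue flat tin, 64 x 25 mm high, loose; origin under its centre; leave alone
- spool: red thread spool, 50 x 68 mm high, loose; origin under its centre; leave alone
- bottle: white bottle with a blue nozzle, 49 x 150 mm high, loose; origin under its centre; leave alone
- lever: the green lever as a whole; its origin lies on its underside below the balance point
- fixture: the fixture as a whole; its origin lies under the middle of its base plate, x towards the forked rest
- heel_piece: the heel block as a whole; origin under its centre
- stone: the rubbing stone as a whole; origin under its centre

How it is judged:
By the outcome, as a careful person would: the job done as asked, in the order asked, and still so for the second after the job is handed in, while the arm keeps its last pose, push and grip.
It also fails if it takes over 64 s, if anything falls off the work surface, if the arm or the gripper's body presses on something with over 40 N, if the wrist force passes 120 N, or if a joint passes its speed limit or range.

### The arm

A 7-joint arm with a two-finger parallel gripper is mounted at the origin on a cart in front of the work surface, level with it; the furniture and walls round the work are solid. World frame = base frame: x ahead of the robot, y to its left, z up, the work surface at z = 0. Lengths are in m, angles in rad, forces in N, time in s.
With the tool pointing down it reaches from about 0.35 to 0.9 m from the base axis. Payload 8.1 kg.
Tool frame: the origin (TCP) lies on the centre line of the jaws, within the pads' length; the fingertips stand arm.tips_ahead ahead of it and the grasp point (between the pads) lies 8 mm behind it (arm.tips_ahead is the distance from the TCP to the fingertips, in m); z points along the fingers, y is the direction in which the jaws open and shut (so a half turn about z gives the same grasp; the last joint's range is limited). The gripper opens to 92 mm and grips with 3 to 60 N. Pads are 19 mm wide; open, the fingers measure 130 mm over their backs; the gripper's body (75 mm by 190 mm) begins 47 mm behind the grasp point.
Start: joints at [-1.274, 0.434, 0.025, 1.573, -0.012, 1.134, -0.075], TCP at [0.243, 0.576, 0.238] pointing down, gripper open.
Joint ranges: [-2.62, 2.62], [-0.44, 2.09], [-1.27, 1.32], [0.08, 2.57], [-1.32, 4.46], [0.12, 2], [-2.74, 2.74]. Speed limits (rad/s): [2.22, 2.22, 3.01, 3.01, 3.14, 3.14, 3.14].

### API

Orientations are given as a rotation vector (axis times angle).
In Python, from cell import arm gives the robot as it stands. The module is installed in compiled form; this text tells all that it offers.
- The arm moves only by the tool jog_arm, never from a script. Its argument "moves" is a list of rows, each an object with "twist": the turn, a rotation vector about the tool's x, y, z in units of 10 degrees (1.0 is 10 degrees), a list of three; "xyz": the shift along the tool's x, y, z in units of 60 mm (1.0 is 60 mm), a list of three; "grip": the closure, from -1 (fully open) to 1 (shut). A call has 1 to 5 rows; each row is the pose to reach, as a shift and turn from the pose commanded when the call began, along the tool's axes at that moment; what a row does not reach only later rows make up. A row lasts 1/8 s, in which the tool goes at most 62.5 mm and 10.7 degrees, less where a joint would pass 70% of its speed; a pose out of reach is approached as far as the arm can. A call with a gripper value outside its range is refused whole. The fingers move at their own pace and stop on an object; "force" is the grip in N (left out, the last holds). Time passes only in rows, so rows that repeat a pose let the fingers close. It gives the time, the measured TCP pose, the force and the opening at its end, in the units of the state.
- arm.observe(): the state, without advancing time (a new reading comes with each control period).
- arm.get_image(name): name is "side" or "top"; returns the picture (480x640x3 uint8, blue, green, red); there is no depth.
- arm.camera_params(name): a dict with "mtx" (3x3 intrinsics, pixels), "T" (4x4, takes a point from camera to world coordinates). Camera axes: x right, y down, z forward; pixel columns grow to the right and rows downward; lengths in m; the calibration is good to about 2 mm. A picture is of the moment at which its call begins. camera_params takes no time and is no camera call.
- arm.sign_off(): hands the job in, once; it reports no verdict.
The state is a dict: "clock": time; "joints": joint angles; "dq": joint speeds; "joint_efforts": joint torques, N m; "position": TCP position; "ee_rot": TCP orientation; "force": force on the tool from outside, world axes, zero at the start; "ft_torque": the same for the moment, N m; "width": opening from 0.0 (shut) to 1.0 (fully open).
Only numpy, scipy, OpenCV 4.12 (cv2) and the standard library are available. Lean on these libraries where they do the work, as an engineer would, in place of code of your own. Each camera call takes 0.05 s, during which the arm holds its last target. There are 200 camera calls.

## Working session

There is one attempt and no reset: what is moved stays moved. The work goes in short steps, Python scripts to look and compute and a tool call to move; the robot and the scene stay as the last step left them, time stands still between calls to the robot, and variables do not carry over. Pictures are saved under pics/ and viewed, about 8 in all and at most 12, crops included, and the job is handed in when it is done.

Besides the shell and the picture viewer there is one more tool, called in YAML: its name, and indented under it one key for each argument. jog_arm: Moves the arm, as the interface text tells. Its arguments: {"type":"object","properties":{"moves":{"type":"array","items":{"type":"object","properties":{"twist":{"type":"array","items":{"type":"number"}},"xyz":{"type":"array","items":{"type":"number"}},"grip":{"type":"number"}}}},"force":{"type":"number"}},"required":["moves"]}

```bash
mkdir -p pics
python3 - <<'E'
from cell import arm
import cv2,numpy as np
for n in("side","top"):
    cv2.imwrite(f"pics/{n}0.png",arm.get_image(n)); p=arm.camera_params(n); print(n,p["mtx"].round(1).tolist(),p["T"].round(4).tolist())
print(arm.observe(),arm.tips_ahead)
E
```

```text
side [[457.8, 0.0, 318.3], [0.0, 457.8, 242.5], [0.0, 0.0, 1.0]] [[0.9014, -0.1487, 0.4067, 0.0351], [-0.433, -0.3216, 0.8421, -0.9935], [0.0056, -0.9351, -0.3543, 0.4891], [0.0, 0.0, 0.0, 1.0]]
top [[536.9, 0.0, 321.0], [0.0, 536.9, 238.4], [0.0, 0.0, 1.0]] [[-0.0139, -0.9976, 0.0674, 0.4328], [-0.9999, 0.0142, 0.004, 0.001], [-0.005, -0.0673, -0.9977, 1.1565], [0.0, 0.0, 0.0, 1.0]]
{'clock': 0.1, 'joints': array([-1.27361533,  0.43512696,  0.02497378,  1.57397616, -0.01160928,
        1.13399952, -0.07508705]), 'dq': array([ 0.00121778, -0.00154365,  0.00119613, -0.00236675,  0.00026287,
       -0.00047991,  0.0008465 ]), 'joint_efforts': array([ 4.00893943e-03, -6.69123673e+01,  9.88445878e-01, -3.15147865e+01,
       -6.04044646e-02,  3.73664685e-02,  2.69896907e-05]), 'position': array([0.24313753, 0.57530394, 0.23705139]), 'ee_rot': array([-6.23862504e-01, -3.07886550e+00,  2.12974845e-03]), 'force': array([-0.68035139,  0.30461824,  0.12745602]), 'ft_torque': array([-0.01725878, -0.00769154,  0.02713512]), 'width': 0.9971230792431982} 0.011
```

View pics/top0.png

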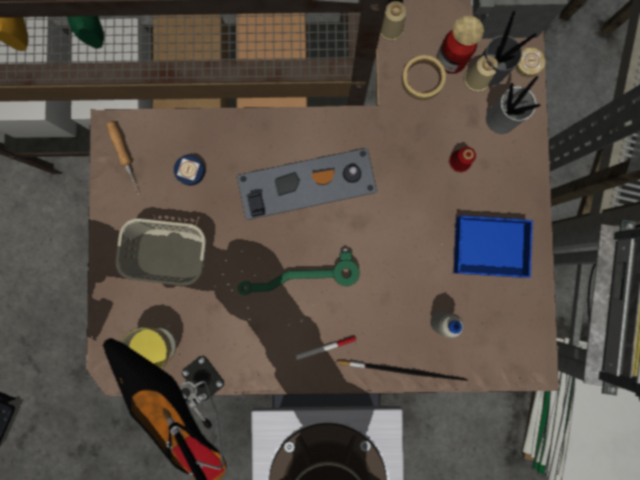

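View pics/side0.png

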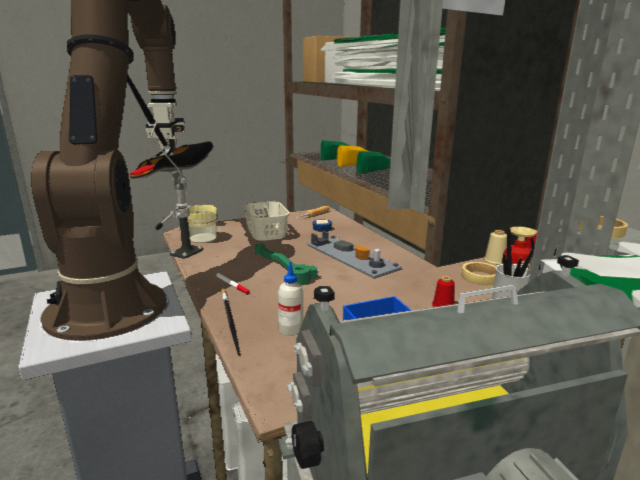

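The top view shows the stud at (352,172), heel at (323,177), stone at (288,183), rest at (256,203), basket at (161,252), tray at (493,247), lever hub at (346,272) and eye at (244,288). In the side view the gripper is near a shoe on a stand, which is an obstacle.

```bash
cat > h.py <<'E'
from cell import arm
import cv2,numpy as np
from scipy.spatial.transform import Rotation as R
P={n:arm.camera_params(n) for n in("side","top")}
def ray(n,uv,z):
    p=P[n];d=p["T"][:3,:3]@np.linalg.solve(p["mtx"],[uv[0],uv[1],1.]);o=p["T"][:3,3]
    return o+d*(z-o[2])/d[2]
def proj(n,X):
    p=P[n];c=np.linalg.inv(p["T"])@np.append(X,1);q=p["mtx"]@c[:3];return q[:2]/q[2]
def toolshift(target,rot=None,s=None):
    "world TCP target -> tool-axis shift in units"
    s=s or arm.observe();r=R.from_rotvec(s["ee_rot"])
    return (r.inv().apply(np.array(target)-s["position"])/0.06).round(3)
def blobs(m,amin=60):
    c,_=cv2.findContours(m.astype(np.uint8),cv2.RETR_EXTERNAL,cv2.CHAIN_APPROX_NONE)
    return [k for k in sorted(c,key=cv2.contourArea,reverse=True) if cv2.contourArea(k)>amin]
E
python3 - <<'E'
from h import *
im=cv2.imread("pics/top0.png");hsv=cv2.cvtColor(im,cv2.COLOR_BGR2HSV);H,S,V=cv2.split(hsv)
def rep(name,m,z,roi):
    q=np.zeros_like(H);x0,y0,x1,y1=roi;q[y0:y1,x0:x1]=1
    for k in blobs(m&(q>0),25)[:2]:
        w=np.array([ray("top",p[0],z)[:2] for p in k],np.float32)
        r=cv2.minAreaRect(w);print(name,"px",cv2.minAreaRect(k),"w",np.round(r[0],4),np.round(r[1],4),round(r[2],1))
rep("heel",(H<20)&(S>140)&(V>90),.038,(300,160,345,195))
rep("blue",(H>105)&(H<130)&(S>150),.045,(440,200,550,290))
g=(H>60)&(H<95)&(S>90)
rep("lever",g,.025,(225,235,370,305))
rep("plate",(H>95)&(H<125)&(S>20)&(S<110)&(V>50)|(V<75),.01,(232,140,382,222))
for p in[(288,183),(260,180),(352,172),(300,230),(420,180),(161,252)]:print(p,hsv[p[1],p[0]])
big=np.hstack([cv2.resize(im[140:225,232:382],None,fx=3,fy=3,interpolation=cv2.INTER_CUBIC)]);
b2=cv2.resize(im[238:303,232:382],None,fx=3,fy=3,interpolation=cv2.INTER_CUBIC)
cv2.imwrite("pics/c1.png",np.vstack([big,b2]))
E
```

```text
heel px ((323.1081237792969, 177.14865112304688), (12.165525436401367, 19.89227867126465), 80.53767395019531) w [ 0.6374 -0.0008] [0.0259 0.0419] 8.7
blue px ((492.9389953613281, 245.9962615966797), (76.42831420898438, 57.44346237182617), 3.5035321712493896) w [ 0.4873 -0.35  ] [0.1562 0.1192] 85.6
lever px ((297.7831115722656, 272.21588134765625), (32.48435974121094, 120.19499969482422), 85.05403137207031) w [0.4387 0.0552] [0.0682 0.2525] 4.1
plate px ((255.45787048339844, 201.31739807128906), (30.356035232543945, 20.687076568603516), 77.00537872314453) w [0.5922 0.1455] [0.0659 0.0445] 12.5
plate px ((286.74530029296875, 183.35848999023438), (18.6810359954834, 26.510587692260742), 74.05460357666016) w [0.6302 0.0777] [0.0407 0.0571] 15.3
(288, 183) [80 13 61]
(260, 180) [107  18 100]
(352, 172) [144   9 136]
(300, 230) [ 13  73 115]
(420, 180) [ 12  74 111]
(161, 252) [23 40 82]
```

View pics/c1.png

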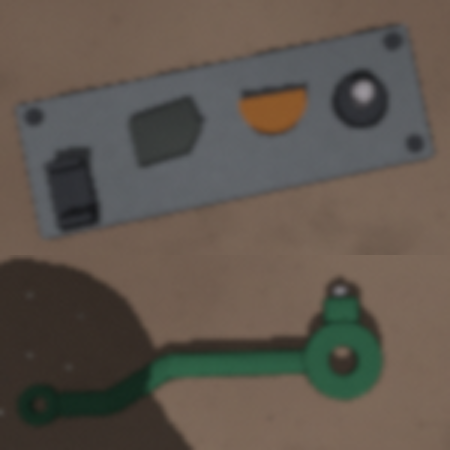

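Run:
```python
from h import *
im=cv2.imread("pics/top0.png");H,S,V=cv2.split(cv2.cvtColor(im,cv2.COLOR_BGR2HSV))
q=np.zeros_like(H);q[140:225,228:388]=1
k=blobs((S<48)&(q>0))[0];k=cv2.convexHull(k)
w=np.array([ray("top",p[0],.01)[:2] for p in k],np.float32);r=cv2.minAreaRect(w);print("plate",np.round(r[0],4),np.round(r[1],4),r[2])
# lever: bore hole & eye
bore=ray("top",(346.5,273),.034);eye=ray("top",(245,287.7),.024)
g=((H>60)&(H<95)&(S>90)).astype(np.uint8);g[:, :225]=0;g[:,375:]=0;g[:235]=0;g[305:]=0
c,h=cv2.findContours(g,cv2.RETR_CCOMP,cv2.CHAIN_APPROX_NONE)
for a,b in zip(c,h[0]):
    if b[3]>=0: print("hole",a.reshape(-1,2).mean(0),len(a))
hub=[p for p in np.argwhere(g)[:,::-1] if 332<=p[0] and p[1]>259]; print("hub circ",cv2.minEnclosingCircle(np.array(hub,np.float32)))
ey=[p for p in np.argwhere(g)[:,::-1] if p[0]<246]; print("eye min col",min(p[0] for p in ey), "rows",[ (min(p[1] for p in ey if p[0]==x),max(p[1] for p in ey if p[0]==x)) for x in range(239,246)])
for x in(290,300,310,320,328): col=np.where(g[262:285,x])[0]+262;print("bar",x,col.min(),col.max(),ray("top",(x,col.mean()),.026)[:2].round(4))
d=(eye-bore)[:2];th=np.arctan2(d[1],d[0])-np.arctan2(25,215);print("bore",bore,"eye",eye,np.hypot(*d),"yaw",np.degrees(th))
st=ray("top",(352.7,170),.055);rs=ray("top",(256,203.3),.03);d=(rs-st)[:2];print("stud",st,"rest",rs,np.hypot(*d),np.degrees(np.arctan2(d[1],d[0])-np.arctan2(25,215)))
hm=(H<20)&(S>140)&(V>90);hm[:160]=0;hm[195:]=0;hm[:,:300]=0;hm[:,345:]=0
for x in range(312,336,3): 
    r=np.where(hm[:,x])[0];print("heel",x,r.min() if len(r) else None,r.max() if len(r) else None)
m=np.zeros_like(H);w=im[165:203,270:305]; sm=np.zeros_like(H);sm[165:203,270:305]=(V[165:203,270:305]<80)
k=blobs(sm)[0];print("stone",cv2.minAreaRect(k),cv2.approxPolyDP(k,1.5,True).reshape(-1,2).tolist(), ray("top",cv2.minAreaRect(k)[0],.022))
b=(S<60)&(V>120);b[:210]=0;b[295:]=0;b[:,:105]=0;b[:,220:]=0
k=cv2.convexHull(np.vstack(blobs(b,10)));print("basket rim",cv2.minAreaRect(k),ray("top",cv2.minAreaRect(k)[0],.079))
```

```text
plate [0.6298 0.0356] [0.102  0.2907] 11.207119941711426
hole [244.6 287.5] 20
hole [345.74193548 272.32258065] 31
hub circ ((344.78570556640625, 272.21429443359375), 13.33448600769043)
eye min col 239 rows [(np.int64(285), np.int64(290)), (np.int64(284), np.int64(291)), (np.int64(283), np.int64(292)), (np.int64(283), np.int64(293)), (np.int64(282), np.int64(293)), (np.int64(282), np.int64(293)), (np.int64(282), np.int64(293))]
bar 290 271 277 [0.4351 0.0717]
bar 300 271 277 [0.4348 0.0507]
bar 310 271 276 [0.4355 0.0296]
bar 320 270 276 [0.4363 0.0086]
bar 328 270 276 [ 0.436  -0.0082]
bore [ 0.43548535 -0.04672873  0.034     ] eye [0.40763541 0.16671838 0.024     ] 0.21525632598238303 yaw 90.80127227805355
stud [ 0.64835367 -0.06232874  0.055     ] rest [0.585142   0.14180345 0.03      ] 0.21369526252762752 100.57317163710037
heel 312 None None
heel 315 173 180
heel 318 172 182
heel 321 172 183
heel 324 171 183
heel 327 171 182
heel 330 170 179
heel 333 None None
stone ((287.29998779296875, 183.40000915527344), (18.65743637084961, 24.981992721557617), 71.56504821777344) [[295, 172], [275, 179], [278, 195], [295, 190], [299, 181]] [0.62799064 0.075752   0.022     ]
basket rim ((162.54449462890625, 235.953857421875), (86.7513198852539, 33.647705078125), 10.244086265563965) [0.51501242 0.32447365 0.079     ]
```

Run:
```python
from h import *
def tri(a,b):
    M=[P[n]["mtx"]@np.linalg.inv(P[n]["T"])[:3] for n in("top","side")]
    X=cv2.triangulatePoints(M[0],M[1],np.array(a,float).reshape(2,1),np.array(b,float).reshape(2,1));return (X[:3]/X[3]).ravel().round(3)
print("shoe tip",tri((107,342),(213,143)),"heel red",tri((205,478),(132,175)))
print("basket",ray("top",(161.5,251),.079), "tray top", ray("top",(493,246),.045))
print("jar",ray("top",(150,345),.1),"spool",ray("top",(462,155),.068),"bottle",ray("top",(453,326),.15))
s=arm.observe();print(proj("side",s["position"]),R.from_rotvec(s["ee_rot"]).as_matrix().round(3))
```

```text
shoe tip [0.335 0.348 0.288] heel red [0.102 0.202 0.245]
basket [0.48469683 0.32639506 0.079     ] tray top [ 0.48700256 -0.3503217   0.045     ]
jar [0.30061157 0.34137559 0.1       ] spool [ 0.67357343 -0.28620249  0.068     ] bottle [ 0.33429358 -0.23774151  0.15      ]
[167.26599379 150.66175915] [[-0.921  0.389 -0.   ]
 [ 0.389  0.921 -0.001]
 [-0.    -0.001 -1.   ]]
```

jog_arm:
  moves:
    - {"twist":[0,0,0],"xyz":[0,0,-1],"grip":-0.2}
    - {"twist":[0,0,0],"xyz":[0,0,-2],"grip":-0.2}
    - {"twist":[0,0,0],"xyz":[0,0,-3],"grip":-0.2}
    - {"twist":[0,0,0],"xyz":[-0.85,-0.5,-3],"grip":-0.2}
    - {"twist":[0,0,0],"xyz":[-1.7,-1,-3],"grip":-0.2}

```text
clock: 0.72
position: [0.3144, 0.48, 0.4179]
ee_rot: [0.621, 3.079, 0.001]
force: [0.5, -0.9, -1.3]
width: 0.601
```

jog_arm:
  moves:
    - {"twist":[0,0,1],"xyz":[-0.85,-0.55,0],"grip":-0.2}
    - {"twist":[0,0,2],"xyz":[-1.7,-1.1,0],"grip":-0.2}
    - {"twist":[0,0,3],"xyz":[-2.55,-1.65,0],"grip":-0.2}
    - {"twist":[0,0,4],"xyz":[-3.4,-2.2,0],"grip":-0.2}
    - {"twist":[0,0,5],"xyz":[-4.2,-2.7,0],"grip":-0.2}

```text
clock: 1.35
position: [0.4837, 0.2313, 0.4177]
ee_rot: [-1.874, -2.521, 0.0]
force: [-0.2, 0.6, -0.6]
width: 0.598
```

```bash
cat >> h.py <<'E'
def plan(xyz,yaw):
    "tool-axis shift(units) and twist(10deg) to TCP xyz, tool down with jaw axis (mod 180) at yaw deg"
    s=arm.observe();r=R.from_rotvec(s["ee_rot"]);best=None
    for k in(0,180):
        a=np.radians(yaw+k);y=np.array([np.cos(a),np.sin(a),0]);z=np.array([0,0,-1.]);x=np.cross(y,z)
        t=np.degrees((r.inv()*R.from_matrix(np.c_[x,y,z])).as_rotvec())/10
        if best is None or np.linalg.norm(t)<np.linalg.norm(best):best=t
    print("xyz",(r.inv().apply(np.array(xyz)-s["position"])/.06).round(2),"twist",best.round(2),"clock",s["clock"],"pos",s["position"].round(4),"q",s["joints"].round(2))
E
python3 -c "
from h import *
plan((.637,-.001,.12),11)"
```

```text
xyz [-4.44  1.33  4.96] twist [-0.   -0.    0.57] clock 1.35 pos [0.4837 0.2313 0.4177] q [-0.84  0.19  0.36  1.5  -0.07  1.47 -0.18]
```

jog_arm:
  moves:
    - {"twist":[0,0,0.57],"xyz":[-0.65,0.2,0.7],"grip":-0.4}
    - {"twist":[0,0,0.57],"xyz":[-1.3,0.4,1.4],"grip":-0.4}
    - {"twist":[0,0,0.57],"xyz":[-1.95,0.6,2.1],"grip":-0.4}
    - {"twist":[0,0,0.57],"xyz":[-2.6,0.8,2.8],"grip":-0.4}
    - {"twist":[0,0,0.57],"xyz":[-3.25,1,3.5],"grip":-0.4}

```text
clock: 1.98
position: [0.5979, 0.0637, 0.2061]
ee_rot: [-1.989, -2.431, 0.0]
force: [1.1, 0.8, -0.1]
width: 0.7
```

jog_arm:
  moves:
    - {"twist":[0,0,0],"xyz":[-0.6,0.16,0.7],"grip":-0.4}
    - {"twist":[0,0,0],"xyz":[-1.19,0.33,1.46],"grip":-0.4}
    - {"twist":[0,0,0],"xyz":[-1.19,0.33,1.46],"grip":-0.4}
    - {"twist":[0,0,0],"xyz":[-1.19,0.33,1.46],"grip":-0.4}

```text
clock: 2.48
position: [0.6311, -0.001, 0.12]
ee_rot: [-1.99, -2.43, 0.0]
force: [0.1, 0.2, 0.6]
width: 0.702
```

```bash
python3 -c "
from h import *
plan((.637,-.001,.026),11)
t=arm.get_image('top');s=arm.get_image('side')
a=cv2.resize(t[130:230,230:390],None,fx=4,fy=4);b=cv2.resize(s[190:290,270:430],None,fx=4,fy=4)
cv2.imwrite('pics/g1.png',np.vstack([a,b])[:,:640][::1])
x=cv2.imread('pics/g1.png');cv2.imwrite('pics/g1.png',cv2.resize(x,(480,600)))
"
```

```text
xyz [-0.02  0.1   1.57] twist [-0.   -0.    0.04] clock 2.475 pos [ 0.6311 -0.001   0.12  ] q [-0.35  0.58  0.4   1.71 -0.27  0.91  0.36]
```

View pics/g1.png

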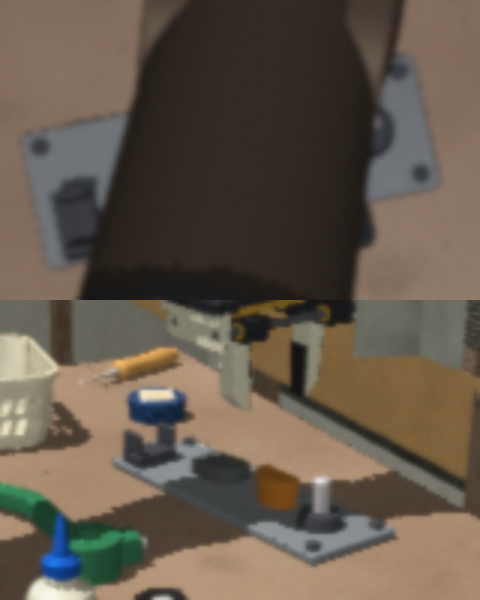

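The side view shows the fingers straddling the heel block from above: fingers at (235,370) and (305,370), block at (278,485) in the crop. I'll descend and grip.

jog_arm:
  force: 20
  moves:
    - {"twist":[0,0,0],"xyz":[-0.02,0.1,0.7],"grip":-0.4}
    - {"twist":[0,0,0],"xyz":[-0.02,0.1,1.2],"grip":-0.4}
    - {"twist":[0,0,0],"xyz":[-0.02,0.1,1.57],"grip":-0.4}
    - {"twist":[0,0,0],"xyz":[-0.02,0.1,1.57],"grip":0.1}
    - {"twist":[0,0,0],"xyz":[-0.02,0.1,1.57],"grip":1}

```text
clock: 3.2
position: [0.6382, -0.0008, 0.0276]
ee_rot: [1.988, 2.431, 0.003]
force: [0.0, -0.4, 0.1]
width: 0.528
```

jog_arm:
  moves:
    - {"twist":[0,0,0],"xyz":[0,0,0],"grip":1}
    - {"twist":[0,0,0],"xyz":[0,0,0],"grip":1}
    - {"twist":[0,0,0],"xyz":[0,0,0],"grip":1}

```text
clock: 3.58
position: [0.6378, -0.0013, 0.0267]
ee_rot: [1.99, 2.43, 0.002]
force: [0.2, 0.8, 4.6]
width: 0.275
```

```bash
python3 -c "
from h import *
plan((.485,.326,.2),5)"
```

```text
xyz [ 5.85 -1.41 -2.89] twist [ 0.01 -0.    0.64] clock 3.575 pos [ 0.6378 -0.0013  0.0267] q [-0.31  0.7   0.35  1.76 -0.33  0.74  0.41]
```

jog_arm:
  moves:
    - {"twist":[0,0,0],"xyz":[0,0,-0.7],"grip":1}
    - {"twist":[0,0,0],"xyz":[0,0,-1.6],"grip":1}
    - {"twist":[0,0,0],"xyz":[0.5,-0.1,-2.4],"grip":1}
    - {"twist":[0,0,0.2],"xyz":[1.2,-0.3,-2.89],"grip":1}
    - {"twist":[0,0,0.4],"xyz":[2.1,-0.5,-2.89],"grip":1}

```text
clock: 4.2
position: [0.5841, 0.1162, 0.2023]
ee_rot: [2.076, 2.354, 0.007]
force: [0.9, 0.7, -0.4]
width: 0.28
```

jog_arm:
  moves:
    - {"twist":[0,0,0.2],"xyz":[0.9,-0.25,0],"grip":1}
    - {"twist":[0,0,0.2],"xyz":[1.8,-0.5,0],"grip":1}
    - {"twist":[0,0,0.2],"xyz":[2.7,-0.75,0],"grip":1}
    - {"twist":[0,0,0.2],"xyz":[3.6,-0.9,0],"grip":1}
    - {"twist":[0,0,0.2],"xyz":[3.7,-0.95,0],"grip":1}

```text
clock: 4.82
position: [0.4952, 0.3341, 0.1989]
ee_rot: [-2.105, -2.33, -0.001]
force: [0.5, 0.1, -0.8]
width: 0.276
```

```bash
python3 -c "
from h import *
plan((.485,.326,.055),5)
print(arm.observe()['width'])
t=arm.get_image('top');s=arm.get_image('side')
cv2.imwrite('pics/b1.png',np.hstack([cv2.resize(t[190:310,90:250],None,fx=2.5,fy=2.5),cv2.resize(s[130:250,200:360],None,fx=2.5,fy=2.5)]))
"
```

```text
xyz [-0.12 -0.18  2.4 ] twist [-0.01 -0.01  0.08] clock 4.825 pos [0.4952 0.3341 0.1989] q [-0.97  0.44  0.42  1.72 -0.2   1.03 -0.39]
0.27601870333548867
```

View pics/b1.png

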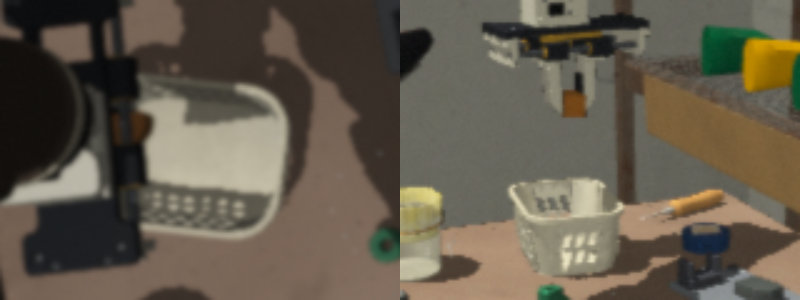

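The heel is held over the basket. I'll lower it and release.

jog_arm:
  moves:
    - {"twist":[0,0,0],"xyz":[-0.12,-0.18,0.9],"grip":1}
    - {"twist":[0,0,0],"xyz":[-0.12,-0.18,1.8],"grip":1}
    - {"twist":[0,0,0],"xyz":[-0.12,-0.18,2.4],"grip":1}
    - {"twist":[0,0,0],"xyz":[-0.12,-0.18,2.4],"grip":1}
    - {"twist":[0,0,0],"xyz":[-0.12,-0.18,2.4],"grip":0.1}

```text
clock: 5.55
position: [0.4893, 0.3201, 0.0568]
ee_rot: [2.116, 2.321, 0.003]
force: [-0.1, 0.2, 0.3]
width: 0.344
```

jog_arm:
  moves:
    - {"twist":[0,0,0],"xyz":[0,0,0],"grip":0.0}
    - {"twist":[0,0,0],"xyz":[0,0,0],"grip":0.0}
    - {"twist":[0,0,0],"xyz":[0,0,-0.7],"grip":0.0}
    - {"twist":[0,0,0],"xyz":[0,0,-1.6],"grip":-0.2}
    - {"twist":[0,0,0],"xyz":[0,0,-2.5],"grip":-0.4}

```text
clock: 6.18
position: [0.4877, 0.3207, 0.2076]
ee_rot: [2.114, 2.323, 0.001]
force: [1.1, 1.0, 0.6]
width: 0.66
```

```bash
python3 -c "
from h import *
plan((.630,.076,.12),16)
print(arm.observe()['width'])
"
```

```text
xyz [-4.28  1.98  1.46] twist [ 0.   -0.   -1.06] clock 6.175 pos [0.4877 0.3207 0.2076] q [-0.98  0.41  0.43  1.74 -0.2   1.03 -0.39]
0.6595657266533076
```

jog_arm:
  moves:
    - {"twist":[0,0,-1.06],"xyz":[-0.85,0.4,0],"grip":-0.4}
    - {"twist":[0,0,-1.06],"xyz":[-1.7,0.8,0],"grip":-0.4}
    - {"twist":[0,0,-1.06],"xyz":[-2.6,1.2,0.2],"grip":-0.4}
    - {"twist":[0,0,-1.06],"xyz":[-3.45,1.6,0.5],"grip":-0.4}
    - {"twist":[0,0,-1.06],"xyz":[-4.28,1.98,0.9],"grip":-0.4}

```text
clock: 6.8
position: [0.6316, 0.0749, 0.1522]
ee_rot: [1.889, 2.508, 0.004]
force: [-0.2, 0.5, -1.0]
width: 0.701
```

jog_arm:
  moves:
    - {"twist":[0,0,0],"xyz":[0,0,0.56],"grip":-0.4}
    - {"twist":[0,0,0],"xyz":[0,0,0.56],"grip":-0.4}
    - {"twist":[0,0,0],"xyz":[0,0,0.56],"grip":-0.4}

```text
clock: 7.18
position: [0.6305, 0.0775, 0.1191]
ee_rot: [1.889, 2.51, 0.002]
force: [0.6, 0.7, -0.5]
width: 0.698
```

```bash
python3 -c "
from h import *
plan((.630,.076,.023),16)
t=arm.get_image('top');s=arm.get_image('side')
cv2.imwrite('pics/s1.png',np.hstack([cv2.resize(t[190:310,90:250],None,fx=2.5,fy=2.5),cv2.resize(s[180:300,240:400],None,fx=2.5,fy=2.5)]))
for y in(.05,.076,.1):print(proj('side',(.63,y,.028)),end='')
H,S,V=cv2.split(cv2.cvtColor(s,cv2.COLOR_BGR2HSV))
"
```

```text
xyz [-0.02 -0.02  1.6 ] twist [ 0.01 -0.    0.01] clock 7.175 pos [0.6305 0.0775 0.1191] q [-0.47  0.58  0.39  1.7  -0.27  0.91  0.32]
[347.45322731 245.00033749][343.01770302 242.02674406][339.05336457 239.36903553]
```

View pics/s1.png

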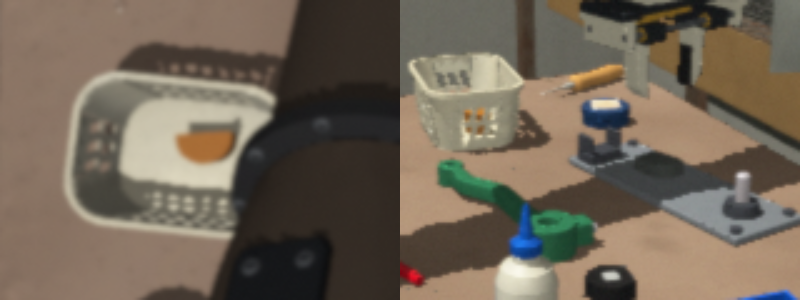

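The heel block lies in the basket. The stone shows in the side view at about (344,245), where I expected it. Next I'll grasp the stone.

jog_arm:
  force: 25
  moves:
    - {"twist":[0,0,0],"xyz":[0,0,0.7],"grip":-0.4}
    - {"twist":[0,0,0],"xyz":[0,0,1.2],"grip":-0.4}
    - {"twist":[0,0,0],"xyz":[0,0,1.6],"grip":-0.4}
    - {"twist":[0,0,0],"xyz":[0,0,1.6],"grip":0.1}
    - {"twist":[0,0,0],"xyz":[0,0,1.6],"grip":1}

```text
clock: 7.9
position: [0.6308, 0.0771, 0.0229]
ee_rot: [1.889, 2.509, 0.002]
force: [-1.0, -0.5, -0.4]
width: 0.531
```

jog_arm:
  moves:
    - {"twist":[0,0,0],"xyz":[0,0,0],"grip":1}
    - {"twist":[0,0,0],"xyz":[0,0,0],"grip":1}
    - {"twist":[0,0,0],"xyz":[0,0,0],"grip":1}

```text
clock: 8.28
position: [0.6304, 0.0767, 0.0224]
ee_rot: [1.89, 2.509, 0.001]
force: [-0.8, 0.5, 6.8]
width: 0.38
```

```bash
python3 -c "
from h import *
plan((.487,-.35,.22),0)"
```

```text
xyz [-6.18 -4.26 -3.3 ] twist [ 0.  -0.   1.6] clock 8.275 pos [0.6304 0.0767 0.0224] q [-0.43  0.7   0.34  1.76 -0.33  0.73  0.36]
```

jog_arm:
  moves:
    - {"twist":[0,0,0],"xyz":[0,0,-0.7],"grip":1}
    - {"twist":[0,0,0],"xyz":[0,0,-1.6],"grip":1}
    - {"twist":[0,0,0],"xyz":[0,0,-2.5],"grip":1}
    - {"twist":[0,0,0.5],"xyz":[-0.6,-0.4,-3.1],"grip":1}
    - {"twist":[0,0,1],"xyz":[-1.4,-1,-3.3],"grip":1}

```text
clock: 8.9
position: [0.5969, -0.0207, 0.2222]
ee_rot: [2.1, 2.333, 0.006]
force: [1.1, -1.2, -0.7]
width: 0.384
```

jog_arm:
  moves:
    - {"twist":[0,0,0.5],"xyz":[-0.9,-0.4,0],"grip":1}
    - {"twist":[0,0,0.5],"xyz":[-1.8,-0.8,0],"grip":1}
    - {"twist":[0,0,0.5],"xyz":[-2.7,-1.2,0],"grip":1}
    - {"twist":[0,0,0.5],"xyz":[-3.6,-1.6,0],"grip":1}
    - {"twist":[0,0,0.5],"xyz":[-4.4,-2.0,0],"grip":1}

```text
clock: 9.52
position: [0.5028, -0.2981, 0.2198]
ee_rot: [2.203, 2.24, -0.0]
force: [0.0, -0.1, -0.2]
width: 0.379
```

```bash
python3 -c "
from h import *
plan((.487,-.35,.03),0)
print(arm.observe()['width'])
t=arm.get_image('top');s=arm.get_image('side')
cv2.imwrite('pics/t1.png',np.hstack([cv2.resize(t[130:370,400:600],None,fx=1.75,fy=1.75),cv2.resize(s[100:340,240:480],None,fx=1.75,fy=1.75)]))
"
```

```text
xyz [-0.86 -0.28  3.16] twist [0.  0.  0.1] clock 9.525 pos [ 0.5028 -0.2981  0.2198] q [ 0.03  0.42  0.58  1.73 -0.25  1.07  0.71]
0.3790599954449145
```

View pics/t1.png

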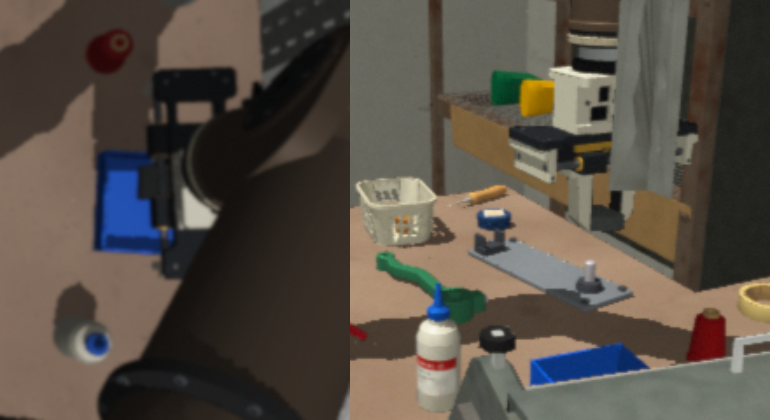

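Fixture cleared, and the stone is held just over the tray edge. I'll go in and release.

jog_arm:
  moves:
    - {"twist":[0,0,0.1],"xyz":[-0.6,-0.28,0.6],"grip":1}
    - {"twist":[0,0,0.1],"xyz":[-0.65,-0.28,1.4],"grip":1}
    - {"twist":[0,0,0.1],"xyz":[-0.65,-0.28,2.3],"grip":1}
    - {"twist":[0,0,0.1],"xyz":[-0.65,-0.28,3.1],"grip":1}
    - {"twist":[0,0,0.1],"xyz":[-0.65,-0.28,3.16],"grip":1}

```text
clock: 10.25
position: [0.4857, -0.3335, 0.0273]
ee_rot: [-2.217, -2.217, 0.002]
force: [-0.5, 0.4, 1.0]
width: 0.38
```

jog_arm:
  moves:
    - {"twist":[0,0,0],"xyz":[0,0,0],"grip":-0.1}
    - {"twist":[0,0,0],"xyz":[0,0,0],"grip":-0.1}
    - {"twist":[0,0,0],"xyz":[0,0,0],"grip":-0.1}
    - {"twist":[0,0,0],"xyz":[0,0,-0.9],"grip":-0.1}
    - {"twist":[0,0,0],"xyz":[0,0,-1.8],"grip":-0.1}

```text
clock: 10.88
position: [0.4875, -0.3353, 0.14]
ee_rot: [-2.222, -2.221, 0.0]
force: [1.6, -0.5, -0.3]
width: 0.551
```

```bash
python3 -c "
from h import *
print(arm.observe()['width'])
bore=np.array([.4352,-.0460]);th=np.radians(90.8);u=np.array([np.cos(th),np.sin(th)]);v=np.array([-u[1],u[0]])
b=bore+.059*u+.003*v;print(b)
plan((*b,.25),0.8)
"
```

```text
0.5514046208372299
[0.43137652 0.01295236]
xyz [ 5.8  -0.94 -1.83] twist [-0.    0.   -0.08] clock 10.875 pos [ 0.4875 -0.3353  0.14  ] q [ 0.13  0.52  0.55  1.8  -0.33  0.91  0.83]
```

Run:
```python
from h import *
t=arm.get_image('top');cv2.imwrite('pics/top2.png',t)
a=cv2.resize(t[145:305,225:385],None,fx=3.75,fy=3.75,interpolation=cv2.INTER_CUBIC)
cv2.imwrite('pics/c2.png',a)
H,S,V=cv2.split(cv2.cvtColor(cv2.resize(t,None,fx=4,fy=4,interpolation=cv2.INTER_CUBIC),cv2.COLOR_BGR2HSV))
g=((H>55)&(H<100)&(S>75)).astype(np.uint8);g[:,:900]=0;g[:,1500:]=0;g[:235*4]=0;g[1220:]=0
c,h=cv2.findContours(g,cv2.RETR_CCOMP,cv2.CHAIN_APPROX_NONE);px=lambda p:(np.array(p)+.5)/4-.5
for k,b in zip(c,h[0]):
    if b[3]>=0 and len(k)>25: m=cv2.moments(k);print("hole",px((m['m10']/m['m00'],m['m01']/m['m00'])),m['m00']/16)
for x in range(290,335,8):
    r=np.where(g[1040:1140,x*4+2])[0]+1040;lo,hi=px(r.min()),px(r.max());print(x,lo,hi,ray("top",(x,(lo+hi)/2),.026)[:2].round(4))
pts=np.argwhere(g)[:,::-1];e=pts[pts[:,0]<245*4];hb=pts[(pts[:,0]>345*4)&(pts[:,1]>262*4)]
print("eye left",px(e[:,0].min()),"rows at 245",px([e[e[:,0]>=976][:,1].min(),e[e[:,0]>=976][:,1].max()]))
print("hub right",px(hb[:,0].max()),"hub bottom",px(pts[pts[:,0]>335*4][:,1].max()))
```

```text
hole [244.59683508 287.5058072 ] 17.9375
hole [345.971326   272.61160326] 83.78125
290 270.625 277.875 [0.4345 0.0717]
298 270.375 277.625 [0.4348 0.0549]
306 270.125 277.125 [0.4354 0.038 ]
314 269.875 276.875 [0.4357 0.0212]
322 269.625 276.875 [0.4357 0.0044]
330 269.375 276.375 [ 0.4362 -0.0124]
eye left 238.125 rows at 245 [281.125 293.625]
hub right 358.125 hub bottom 285.125
```

View pics/c2.png

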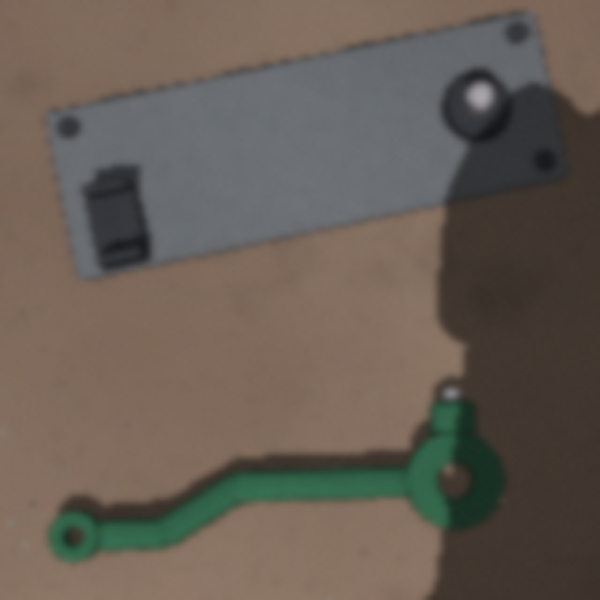

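The plate is clear. Lever bore at about (346,272.6), eye at (244.6,287.5), stud tip at about (353,170). Next I'll refine the stud and lever frames.

Run:
```python
from h import *
t=cv2.imread('pics/top2.png');V=cv2.resize(t,None,fx=4,fy=4,interpolation=cv2.INTER_CUBIC).max(2)
px=lambda p:(np.array(p)+.5)/4-.5
q=np.zeros_like(V);q[160*4:180*4,345*4:360*4]=V[160*4:180*4,345*4:360*4]
for th in(150,170):
    k=blobs(q>th,20)[0];print("tip",th,px(cv2.minEnclosingCircle(k)[0]),cv2.minEnclosingCircle(k)[1]/4,ray("top",px(cv2.minEnclosingCircle(k)[0]),.055))
for pre in ("rest","tip"):
    pass
# plate rect on clean picture, bright (unshadowed)+shadowed via saturation
t0=cv2.imread('pics/top0.png')
for im in (t0,t):
    S=cv2.cvtColor(cv2.resize(im,None,fx=4,fy=4,interpolation=cv2.INTER_CUBIC),cv2.COLOR_BGR2HSV)[...,1];m=np.zeros_like(S);m[560:900,912:1552]=S[560:900,912:1552]<50
    k=cv2.convexHull(blobs(m)[0]);w=np.array([ray("top",px(p[0]),.01)[:2] for p in k],np.float32);print(cv2.minAreaRect(w))
bo=ray("top",(345.95,272.6),.034)[:2];ey=ray("top",(244.6,287.5),.024)[:2];d=ey-bo
print("lever",bo,ey,np.hypot(*d),np.degrees(np.arctan2(d[1],d[0])-np.arctan2(25,215)))
s=arm.get_image('side');cv2.imwrite('pics/side2.png',s)
print("exp stud side",proj('side',(.6484,-.0623,.055)),proj('side',(.6484,-.0623,.03)))
sv=s[:,:,:].max(2);u,v=proj('side',(.6484,-.0623,.05)).astype(int)
for r in range(v-12,v+12,2):print(r,sv[r,u-12:u+13])
```

```text
tip 150 [352.67733765 170.03779602] 2.1347036361694336 [ 0.64827515 -0.06228035  0.055     ]Traceback (most recent call last):
  File "<stdin>", line 6, in <module>
IndexError: list index out of range
```

Run:
```python
from h import *
t=cv2.imread('pics/top2.png')
px=lambda p:(np.array(p)+.5)/4-.5
t0=cv2.imread('pics/top0.png')
for im in (t0,t):
    S=cv2.cvtColor(cv2.resize(im,None,fx=4,fy=4,interpolation=cv2.INTER_CUBIC),cv2.COLOR_BGR2HSV)[...,1];m=np.zeros_like(S);m[560:900,912:1552]=S[560:900,912:1552]<50
    k=cv2.convexHull(blobs(m)[0]);w=np.array([ray("top",px(p[0]),.01)[:2] for p in k],np.float32);print(cv2.minAreaRect(w))
bo=ray("top",(345.95,272.6),.034)[:2];ey=ray("top",(244.6,287.5),.024)[:2];d=ey-bo
print("lever",bo,ey,np.hypot(*d),np.degrees(np.arctan2(d[1],d[0])-np.arctan2(25,215)))
s=arm.get_image('side');cv2.imwrite('pics/side2.png',s)
print("exp stud side",proj('side',(.6484,-.0623,.055)),proj('side',(.6484,-.0623,.03)))
sv=s.max(2);u,v=proj('side',(.6484,-.0623,.05)).astype(int)
for r in range(v-10,v+14,2):print(r,u-12,sv[r,u-12:u+13])
```

```text
((0.6298673152923584, 0.03557879477739334), (0.1026906818151474, 0.29144957661628723), 11.189010620117188)
((0.6296526193618774, 0.03532644361257553), (0.10295608639717102, 0.2921503782272339), 11.10145092010498)
lever [ 0.43633386 -0.04559601] [0.4080659  0.16755814] 0.2150203891435302 90.92182478628146
exp stud side [375.02781021 248.34159764] [374.55400638 257.24469744]
240 362 [ 51  48  53  52  54  57  53  55  79 103  75  33  27  27  27  24  25  27
  27  26  28  25  26  41  98]
242 362 [ 56  53  53  57  60  54  54  65  81  94  60  30  24  25  25  28  26  25
  27  25  27  27  25  42 103]
244 362 [ 96 109 114 122 130  87  84 119  91  57  30  27  26  25  26  26  26  25
  26  32  34  44  53  79 127]
246 362 [170 149 125 130 145 143 140 127  99  62  44  45  50  56  72  86 106 139
 160 166 166 167 171 174 174]
248 362 [175 161 122 117 119 117 117 123 143 143 140 142 146 146 146 154 174 178
 176 178 179 179 179 178 176]
250 362 [153 149 144 121 118 117 120 128 144 143 144 144 144 144 146 156 180 174
 170 177 178 178 179 179 181]
252 362 [151 140 125 119 117 116 118 127 146 143 143 144 145 145 141 133 113 123
 151 176 181 180 179 180 179]
254 362 [149 140 122 118 119 117 117 129 149 146 142 144 143 144 142 124  82 126
 162 179 179 179 179 178 177]
256 362 [148 140 124 116 119 115 117 130 146 144 144 143 143 142 142 123  84 123
 158 175 178 178 177 180 176]
258 362 [147 142 127 118 117 118 119 124 138 144 144 143 144 144 140 127  89 101
 106 126 136 151 168 173 175]
260 362 [148 143 126 117 118 116 116 123 140 143 144 144 144 142 135 106  81  88
  51  46  68 111 138 143 157]
262 362 [147 143 126 116 114 116 117 122 130 144 144 145 146 142 133  98  54  68
  72  65  52  69 120 141 143]
```

jog_arm:
  moves:
    - {"twist":[0,0,0],"xyz":[0,0,-0.9],"grip":-0.4}
    - {"twist":[0,0,-0.1],"xyz":[0.4,0,-1.7],"grip":-0.4}
    - {"twist":[0,0,-0.1],"xyz":[1.3,-0.2,-1.83],"grip":-0.4}
    - {"twist":[0,0,-0.1],"xyz":[2.2,-0.3,-1.83],"grip":-0.4}
    - {"twist":[0,0,-0.1],"xyz":[3.1,-0.45,-1.83],"grip":-0.4}

```text
clock: 11.6
position: [0.4605, -0.1476, 0.2485]
ee_rot: [2.202, 2.24, 0.002]
force: [0.7, 0.3, 0.3]
width: 0.701
```

jog_arm:
  moves:
    - {"twist":[0,0,0],"xyz":[0.9,-0.15,0.1],"grip":-0.4}
    - {"twist":[0,0,0],"xyz":[1.8,-0.3,0.5],"grip":-0.4}
    - {"twist":[0,0,0],"xyz":[2.6,-0.45,1],"grip":-0.4}
    - {"twist":[0,0,0],"xyz":[2.7,-0.45,1.8],"grip":-0.4}
    - {"twist":[0,0,0],"xyz":[2.7,-0.45,2.1],"grip":-0.4}

```text
clock: 12.22
position: [0.4295, 0.0132, 0.1203]
ee_rot: [-2.199, -2.242, 0.002]
force: [0.2, -0.5, -0.6]
width: 0.699
```

Run:
```python
from h import *
plan((.4335,.0134,.014),1.0)
t=arm.get_image('top');s=arm.get_image('side')
cv2.imwrite('pics/l1.png',np.hstack([cv2.resize(t[130:370,400:600],None,fx=1.75,fy=1.75),cv2.resize(s[160:340,220:400],(420,420))]))
```

```text
xyz [0.   0.07 1.77] twist [-0.01  0.    0.01] clock 12.225 pos [0.4295 0.0132 0.1203] q [-0.51  0.29  0.43  2.19 -0.19  0.7   0.07]
```

View pics/l1.png

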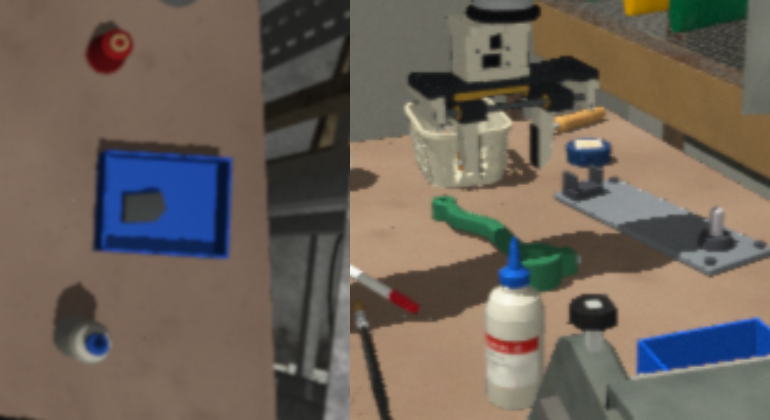

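The stone is in the tray, the bottle and spool stand undisturbed, and the gripper is above the lever bar. I'll descend and grip.

jog_arm:
  force: 45
  moves:
    - {"twist":[0,0,0],"xyz":[0,0.07,0.7],"grip":-0.4}
    - {"twist":[0,0,0],"xyz":[0,0.07,1.3],"grip":-0.4}
    - {"twist":[0,0,0],"xyz":[0,0.07,1.75],"grip":-0.4}
    - {"twist":[0,0,0],"xyz":[0,0.07,1.75],"grip":-0.2}
    - {"twist":[0,0,0],"xyz":[0,0.07,1.75],"grip":0.3}

```text
clock: 12.95
position: [0.4361, 0.0122, 0.0182]
ee_rot: [2.202, 2.239, 0.002]
force: [-0.3, 0.6, 0.4]
width: 0.536
```

jog_arm:
  moves:
    - {"twist":[0,0,0],"xyz":[0,0,0],"grip":1}
    - {"twist":[0,0,0],"xyz":[0,0,0],"grip":1}
    - {"twist":[0,0,0],"xyz":[0,0,0],"grip":1}
    - {"twist":[0,0,0],"xyz":[0,0,0],"grip":1}

```text
clock: 13.45
position: [0.4358, 0.0124, 0.0173]
ee_rot: [2.202, 2.24, 0.002]
force: [-0.5, -0.5, 7.9]
width: 0.19
```

Run:
```python
from h import *
s=arm.observe();print(s["width"]*92,s["force"],s["ft_torque"])
r=R.from_rotvec(s["ee_rot"]).as_matrix();print(np.degrees(np.arctan2(r[1,1],r[0,1])))
# goal: fixture yaw 101.1
th=np.radians(101.1);u=np.array([np.cos(th),np.sin(th)]);v=np.array([-u[1],u[0]]);b=np.array([.6483,-.0623])+.059*u+.003*v
print("balance goal",b)
plan((*b,.18),11.1)
```

```text
17.48559235725651 [-0.47289694 -0.54506063  7.91319059] [-0.01716868  0.06074689  0.02965749]
0.9961048753772483
balance goal [ 0.63399733 -0.0049813 ]
xyz [-0.35  3.3  -2.71] twist [ 0.01 -0.   -1.01] clock 13.45 pos [0.4358 0.0124 0.0173] q [-0.38  0.49  0.31  2.26 -0.35  0.43  0.22]
```

jog_arm:
  moves:
    - {"twist":[0,0,0],"xyz":[0,0,-0.3],"grip":1}
    - {"twist":[0,0,0],"xyz":[0,0,-0.8],"grip":1}
    - {"twist":[0,0,0],"xyz":[0,0,-1.4],"grip":1}
    - {"twist":[0,0,0],"xyz":[0,0,-2.1],"grip":1}
    - {"twist":[0,0,0],"xyz":[0,0,-2.7],"grip":1}

```text
clock: 14.08
position: [0.4343, 0.0121, 0.1799]
ee_rot: [-2.202, -2.24, 0.002]
force: [0.8, 1.0, -5.2]
width: 0.195
```

jog_arm:
  moves:
    - {"twist":[0,0,-0.2],"xyz":[-0.05,0.5,0],"grip":1}
    - {"twist":[0,0,-0.4],"xyz":[-0.1,1.1,0],"grip":1}
    - {"twist":[0,0,-0.6],"xyz":[-0.2,1.7,0],"grip":1}
    - {"twist":[0,0,-0.8],"xyz":[-0.3,2.3,0],"grip":1}
    - {"twist":[0,0,-1.0],"xyz":[-0.35,2.8,0],"grip":1}

```text
clock: 14.7
position: [0.6038, -0.0062, 0.1778]
ee_rot: [-1.997, -2.424, 0.003]
force: [-1.2, -0.0, -4.8]
width: 0.194
```

jog_arm:
  moves:
    - {"twist":[0,0,0],"xyz":[0,0.3,0],"grip":1}
    - {"twist":[0,0,0],"xyz":[0,0.5,0],"grip":1}
    - {"twist":[0,0,0],"xyz":[0,0.5,0.3],"grip":1}
    - {"twist":[0,0,0],"xyz":[0,0.5,0.4],"grip":1}
    - {"twist":[0,0,0],"xyz":[0,0.5,0.4],"grip":1}

```text
clock: 15.32
position: [0.6315, -0.0002, 0.1539]
ee_rot: [-1.998, -2.422, 0.003]
force: [1.2, -0.0, -4.7]
width: 0.191
```

Run:
```python
from h import *
s=arm.observe();print(s["width"]*92,s["force"],s["ft_torque"])
plan((.634,-.005,.112),11.1)
t=arm.get_image('top');s=arm.get_image('side');cv2.imwrite('pics/top3.png',t);cv2.imwrite('pics/side3.png',s)
cv2.imwrite('pics/h1.png',np.vstack([cv2.resize(t[140:240,225:385],(464,290),interpolation=cv2.INTER_CUBIC),cv2.resize(s[190:297,270:441],(464,290),interpolation=cv2.INTER_CUBIC)]))
```

```text
17.582291699994748 [ 1.15370396e+00 -4.44617582e-03 -4.65848159e+00] [-0.14030224  0.01319981  0.02211033]
xyz [-0.09  0.03  0.7 ] twist [-0.01 -0.   -0.01] clock 15.325 pos [ 6.315e-01 -2.000e-04  1.539e-01] q [-0.37  0.54  0.43  1.68 -0.26  0.98  0.35]
```

View pics/h1.png

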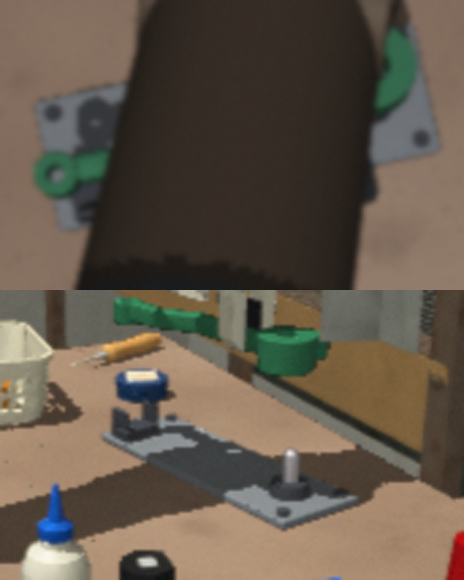

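The lever is held and looks near level. The eye hole shows in the top view at about (245,200). I'll compare it with the predicted geometry in both views.

```bash
cat > chk.py <<'E'
from h import *
import sys
def circ(c,r,z): a=np.linspace(0,2*np.pi,90);return [(c[0]+r*np.cos(t),c[1]+r*np.sin(t),z) for t in a]
def ext(n,c,r,z0,z1):
    q=np.array([proj(n,X) for z in(z0,z1) for X in circ(c,r,z)]);return np.round([q[:,0].min(),q[:,0].max(),q[:,1].min(),q[:,1].max()],1)
def check(t,s,o):
    p=o["position"];r=R.from_rotvec(o["ee_rot"]).as_matrix();yaw=np.arctan2(r[1,1],r[0,1])%np.pi
    th=yaw+np.pi/2;u=np.array([np.cos(th),np.sin(th)]);v=np.array([-u[1],u[0]]);z=p[2]-.0173
    hub=p[:2]-.059*u-.003*v;eye=p[:2]+.156*u+.022*v
    print("pred hub",hub.round(4),"eye",eye.round(4),"under z",z.round(4))
    for n,im in(("top",t),("side",s)):
        H,S,V=cv2.split(cv2.cvtColor(cv2.resize(im,None,fx=4,fy=4,interpolation=cv2.INTER_CUBIC),cv2.COLOR_BGR2HSV));px=lambda a:(a+.5)/4-.5
        g=((H>55)&(H<100)&(S>75)&(V>25))
        for nm,c,rad,h in(("hub",hub,.028,.034),("eye",eye,.015,.024)):
            e=ext(n,c,rad,z,z+h);pc=((e[0]+e[1])/2,(e[2]+e[3])/2)
            x0,x1,y0,y1=[int(4*k) for k in(e[0]-8,e[1]+8,e[2]-8,e[3]+8)];w=g[y0:y1,x0:x1];yy,xx=np.nonzero(w)
            m=px(np.array([xx.min()+x0,xx.max()+x0,yy.min()+y0,yy.max()+y0]));print(n,nm,"pred",e,"meas[l r t b]",m.round(1))
            if nm=="eye":
                cs,hh=cv2.findContours(w.astype(np.uint8),cv2.RETR_CCOMP,cv2.CHAIN_APPROX_NONE)
                for k,b in zip(cs,hh[0]):
                    if b[3]>=0 and len(k)>20:
                        mm=cv2.moments(k);q=px(np.array([mm['m10']/mm['m00']+x0,mm['m01']/mm['m00']+y0]));print("  eye hole",q.round(2),"pred",proj(n,(*c,z+h)).round(2),"world",ray(n,q,z+h).round(4))
E
python3 -c "
from chk import *
check(cv2.imread('pics/top3.png'),cv2.imread('pics/side3.png'),arm.observe())"
```

```text
pred hub [ 0.6468 -0.0576] eye [0.5813 0.1487] under z 0.1378
top hub pred [338.  368.6 143.8 176.9] meas[l r t b] [353.6 367.9 149.4 179.1]
top eye pred [235.4 253.1 188.1 205.7] meas[l r t b] [236.9 260.4 191.1 207.4]
  eye hole [244.14 199.89] pred [243.44 196.04] world [0.5741 0.1475 0.1618]
side hub pred [364.  387.  201.5 220.9] meas[l r t b] [360.1 390.4 202.9 221.4]
side eye pred [311.6 322.1 191.  201.9] meas[l r t b] [311.6 329.4 192.6 203.9]
```

```bash
python3 -c "
from chk import *
for dz in(0,-.003):
  z=.1378+dz
  print(ext('side',(.6427,-.0563),.028,z,z+.034),ext('side',(.5741,.1475),.015,z,z+.024))
plan((.6378,-.0056,.1123),10.2)"
```

```text
[362.4 385.4 201.6 220.9] [309.4 320.  191.3 202.3]
[362.3 385.3 202.7 222.1] [309.4 320.  192.3 203.3]
xyz [-0.1   0.07  0.71] twist [-0.   -0.    0.08] clock 15.425 pos [ 6.326e-01 -2.000e-04  1.551e-01] q [-0.37  0.54  0.43  1.68 -0.26  0.98  0.35]
```

jog_arm:
  moves:
    - {"twist":[0,0,0.04],"xyz":[-0.05,0.05,0.2],"grip":1}
    - {"twist":[0,0,0.08],"xyz":[-0.11,0.08,0.45],"grip":1}
    - {"twist":[0,0,0.08],"xyz":[-0.11,0.08,0.65],"grip":1}
    - {"twist":[0,0,0.08],"xyz":[-0.11,0.08,0.7],"grip":1}
    - {"twist":[0,0,0.08],"xyz":[-0.11,0.08,0.7],"grip":1}

```text
clock: 16.05
position: [0.6388, -0.0056, 0.1126]
ee_rot: [-2.015, -2.41, 0.001]
force: [-0.5, -0.4, -4.9]
width: 0.191
```

jog_arm:
  moves:
    - {"twist":[0,0,0],"xyz":[0,0,0],"grip":1}
    - {"twist":[0,0,0],"xyz":[0,0,0],"grip":1}
    - {"twist":[0,0,0],"xyz":[0,0,0],"grip":1}
    - {"twist":[0,0,0],"xyz":[0,0,0],"grip":1}

```text
clock: 16.55
position: [0.639, -0.0057, 0.1131]
ee_rot: [2.015, 2.41, 0.0]
force: [0.3, 1.2, -5.1]
width: 0.197
```

Run:
```python
from chk import *
o=arm.observe();print(o["width"]*92,o["position"],o["force"],o["ft_torque"])
t=arm.get_image('top');s=arm.get_image('side');cv2.imwrite('pics/top4.png',t);cv2.imwrite('pics/side4.png',s)
check(t,s,o)
print("goal eye hole top px",proj('top',(.5824,.1439,o['position'][2]-.0173+.024)))
z=o['position'][2]-.0173
print("goal ext top hub",ext('top',(.6483,-.0623),.028,z,z+.034),"eye",ext('top',(.5824,.1439),.015,z,z+.024))
print("goal ext side hub",ext('side',(.6483,-.0623),.028,z,z+.034),"eye",ext('side',(.5824,.1439),.015,z,z+.024),"stud",proj('side',(.6483,-.0623,.055)))
cv2.imwrite('pics/h2.png',np.vstack([cv2.resize(t[140:240,225:385],(464,290),interpolation=cv2.INTER_CUBIC),cv2.resize(s[190:270,290:418],(464,290),interpolation=cv2.INTER_CUBIC)]))
```

```text
18.128956309224282 [ 0.63898426 -0.00565953  0.11308919] [ 0.29490411  1.24849141 -5.13870907] [-0.05098152  0.03319447 -0.05165809]
pred hub [ 0.6524 -0.0632] eye [0.5897 0.144 ] under z 0.0958
top hub pred [340.2 369.7 146.2 177.9] meas[l r t b] [354.1 368.9 150.6 179.4]
top eye pred [241.4 258.3 187.2 204.1] meas[l r t b] [242.1 265.6 190.1 205.6]
  eye hole [249.56 198.03] pred [249.07 194.86] world [0.5835 0.1431 0.1198]
side hub pred [366.4 389.2 217.4 237.2] meas[l r t b] [363.1 392.6 218.1 237.1]
side eye pred [314.9 325.4 205.1 216.2] meas[l r t b] [315.1 332.6 206.6 217.9]
goal eye hole top px [249.1336278  198.59999191]
goal ext top hub [339.8 369.2 148.2 179.9] eye [241.4 258.3 191.  207.8]
goal ext side hub [364.8 387.6 217.6 237.3] eye [312.6 323.1 205.4 216.5] stud [374.99500071 248.34753088]
```

View pics/h2.png

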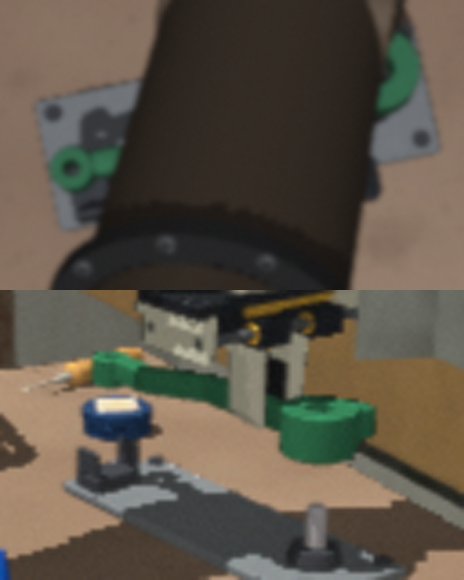

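The side view shows the hub directly above the stud (hub centre column about 319, stud 317 in the crop) and the eye over the fork. I'll check pitch by comparing side-view bias with the lever lying on the bench.

Run:
```python
from chk import *
s=cv2.imread('pics/side0.png')
def rows(s,hub,eye,z):
    H,S,V=cv2.split(cv2.cvtColor(cv2.resize(s,None,fx=4,fy=4,interpolation=cv2.INTER_CUBIC),cv2.COLOR_BGR2HSV));g=((H>55)&(H<100)&(S>75)&(V>25))
    for nm,c,r,h in(("hub",hub,.028,.034),("eye",eye,.015,.024)):
        e=ext('side',c,r,z,z+h);x0,x1,y0,y1=[int(4*k) for k in(e[0]-6,e[1]-2,e[2]-8,e[3]+8)]
        w=g[y0:y1,x0:x1];yy,xx=np.nonzero(w);print(nm,"pred",e,"l,t,b",[((v+.5)/4-.5) for v in(xx.min()+x0,yy.min()+y0,yy.max()+y0)])
rows(s,(.4363,-.0456),(.4081,.1676),0.)
rows(cv2.imread('pics/side4.png'),(.6475,-.062),(.5835,.1431),.0955)
o=arm.observe();print(o["position"],R.from_rotvec(o["ee_rot"]).as_matrix()[:,2])
```

```text
hub pred [285.9 308.8 262.8 284.9] l,t,b [np.float64(279.375), np.float64(254.375), np.float64(284.125)]
eye pred [253.1 264.1 242.7 254.5] l,t,b [np.float64(254.875), np.float64(243.625), np.float64(254.375)]
hub pred [364.5 387.3 217.7 237.4] l,t,b [np.float64(363.125), np.float64(218.125), np.float64(237.125)]
eye pred [313.1 323.6 205.6 216.6] l,t,b [np.float64(315.125), np.float64(206.625), np.float64(216.125)]
[ 0.63892235 -0.00565755  0.11298075] [ 8.77787280e-05  4.63260996e-05 -9.99999995e-01]
```

The lever is level within about 1 mm and aligned within about 1 to 2 mm. Handing in.

```bash
python3 -c "
from cell import arm
o=arm.observe();print(o['clock'],o['width'],o['force']);print(arm.sign_off())"
```

```text
16.65 0.19237200174157906 [-1.11662935  0.4799466  -5.04484502]
the job is handed in; nothing more can be done
None
```

The heel block is in the white basket and the stone is in the blue tray. I gripped the lever at its balance point, and the arm is still holding it over the fixture. I handed the job in at 16.65 s; no verdict was given.

**Last checks:**
- **Hub and eye:** both sit within about 1–2 mm of straight above the stud and the rest.
- **Level:** the eye and hub heights in the side view match a level lever to about 1 mm.
- **Clear air:** about 41 mm between the hub's underside and the stud's tip. This is worked out from the arm's height reading and supported by the side view.
- **Grip:** the jaws are about 18 mm apart on the bar and the wrist carries about 5 N, close to the lever's weight plus sensor noise. The lever shows clear of the fixture in the side view.
- **Left alone:** the tin looks untouched in the last side view. The spool and bottle were last seen standing just before I gripped the lever.

**Disagreements:**
- **Lever position in the jaws:** the lever sat about 4–7 mm and 0.8° off the nominal offset from the gripper. I measured this in the top view and corrected it.
- **Side camera:** it read about 2 px off sideways compared with the top camera. I allowed for this by comparing it with the stud and with the lever lying on the bench.

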